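Layer the parts of a machine mount on its base plate

TASK

Build up the anti-vibration mount on the round steel base plate: lay the thick rubber pad on the plate first, then the steel spacer disc with the hole, then the black cap with its boss upward, all lying flat and centred on the plate. Set each part down rather than dropping it, leave the plate where it lies, and do not disturb the saddle, the bracket or the clip.

Things in the scene. Friction and masses are not known exactly. Their poses are not given: they have to be found in the camera images.
- plate: Round bare-steel base plate, 120 mm diameter, 8 mm thick, about 0.7 kg, lying loose on the bench; four dark bolt holes (flat marks) 47 mm from the centre. Origin at the centre of its underside, z up; its top face is at z = 8 mm.
- pad: Solid dark rubber disc, 62 mm diameter, 22 mm thick, with a shallow waist (59 mm diameter) round the middle of its side, no hole, about 0.08 kg, rigid. Lies flat on the bench. Origin at the centre of its underside, z up. Goes first.
- spacer: Flat steel disc (thick ring), 62 mm outer diameter, 16 mm thick, with a 22 mm through hole in the middle, about 0.3 kg. Lies flat on the bench. Origin at the centre of its underside, z up. Goes second.
- cap: Black plastic cap: a flat disc 56 mm diameter and 12 mm thick with a round boss, 28 mm diameter and 24 mm tall, standing on the middle of its top (36 mm tall in all), about 0.08 kg. Can be pinched by the boss. Lies boss up on the bench. Origin at the centre of its underside, z up. Goes third.
- saddle: Bystander: arched half-shell of steel sheet, 85 mm long, about 80 mm wide, 40 mm tall. Origin at its underside, under the middle.
- bracket: Bystander: flat brass-coloured bracket, 170 x 70 x 5 mm (long along its x), with one large and one small hole. Origin at the centre of its underside.
- clip: Bystander: black plastic U-shaped clip, 70 x 55 x 45 mm tall. Origin at the centre of its underside.
Mind the look-alikes: they are no part of the job. Leave any orange look-alike of the spacer alone.

How it is judged (in metres and radians):
On the way, in this order (a step that is already met when the one before it is completed fails the run):
1. the rubber pad lies flat and centred on the plate, released (horizontal distance between pad and plate below 0.008 m and z of pad in the frame of plate between 0.005 and 0.011 m and angle between pad's own z axis and vertical below 0.08 rad and linear speed of pad below 0.03 m/s and contact force between pad and the fingers below 0.1 N), for 0.2 s.
2. the spacer lies flat and centred on the pad, which is still centred on the plate; released (all of step 1 and horizontal distance between spacer and plate below 0.008 m and z of spacer in the frame of plate between 0.027 and 0.033 m and angle between spacer's own z axis and vertical below 0.08 rad and linear speed of spacer below 0.03 m/s and contact force between spacer and the fingers below 0.1 N), for 0.2 s.
At the end, for the whole second after the job is handed in: Rubber pad on the plate, spacer on the pad, cap on the spacer with its boss upward: each within 8 mm (horizontally) of the plate's centre, within 3 mm of its proper height, flat within 0.08 rad, at rest and released (all of step 2 and horizontal distance between cap and plate below 0.008 m and z of cap in the frame of plate between 0.043 and 0.049 m and angle between cap's own z axis and vertical below 0.08 rad and linear speed of cap below 0.03 m/s and contact force between cap and the fingers below 0.1 N); the robot touches nothing.
It fails at once if a part is dropped onto the plate or stack from more than about 2 cm (moving faster than 0.6 m/s, unheld, over the plate) ((contact force between pad and the fingers below 0.1 N and horizontal distance between pad and plate below 0.06 m and linear speed of pad above 0.6 m/s) or (contact force between spacer and the fingers below 0.1 N and horizontal distance between spacer and plate below 0.06 m and linear speed of spacer above 0.6 m/s) or (contact force between cap and the fingers below 0.1 N and horizontal distance between cap and plate below 0.06 m and linear speed of cap above 0.6 m/s)).
It fails at once if the plate is moved more than 40 mm (distance of plate from where it was at the start of the episode above 0.04 m).
It fails at once if the saddle, bracket or clip is moved more than 30 mm (distance of any of saddle, bracket, clip from where it was at the start of the episode above 0.03 m).
It also fails if it takes over 64 s, if anything falls off the work surface, if the arm or the gripper's body presses on something with over 40 N, if the wrist force passes 120 N, or if a joint passes its speed limit or range.

ROBOT

A 7-joint arm with a two-finger parallel gripper is mounted at the origin on the work surface. World frame = base frame: x ahead of the robot, y to its left, z up, the work surface at z = 0. Lengths are in m, angles in degrees, forces in N, time in s.
With the tool pointing down it reaches from about 0.425 to 0.875 m from the base axis. Payload 4.7 kg.
Tool frame: the origin (TCP) lies midway between the tips of the shut fingers; the grasp point (between the pads) lies 19 mm behind it; z points along the fingers, y is the direction in which the jaws open and shut (so a half turn about z gives the same grasp; the last joint's range is limited). The gripper opens to 87 mm and grips with 3 to 60 N. Pads are 19 mm wide; open, the fingers measure 117 mm over their backs; the gripper's body (75 mm by 190 mm) begins 51 mm behind the grasp point.
Start: joints at [-75.052, 18.392, -4.016, 83.108, 1.295, 78.541, -3.26], TCP at [0.159, 0.63, 0.223] pointing down, gripper open.
Joint ranges: [-163.93, 163.93], [-17.29, 119.83], [-79.2, 71.16], [3.27, 140.29], [-89.18, 269.18], [5.43, 117.66], [-154.24, 154.24]. Speed limits (degrees/s): [147.25, 147.25, 180, 180, 180, 180, 180].

INTERFACE

Orientations are given as [roll, pitch, yaw] about the fixed x, y, z axes, in that order (R = Rz(yaw) Ry(pitch) Rx(roll)).
In Python, from cell import env gives the robot as it stands. The module is installed in compiled form; this text tells all that it offers.
- The arm moves only by the tool servo_tool, never from a script. Its argument "plan" is a list of rows, each a list of 3 entries, a list of its own where there are three numbers: the opening, from 0 (shut) to 1 (fully open), then the shift along the tool's x, y, z in cm, then the turn, a rotation vector about the tool's x, y, z in degrees. A call has 1 to 20 rows; each row shifts and turns the pose as measured when the row begins, along the tool's axes as they then stand; what a row does not reach is not made up. A row lasts 1/12 s, in which the tool goes at most 41.7 mm and 7.16 degrees, less where a joint would pass 70% of its speed; a pose out of reach is approached as far as the arm can. A call is refused whole if a number of a shift passes 4.17 or a number of a turn 7.16, either way. A call with a gripper value outside its range is refused whole. The fingers move at their own pace and stop on an object; "force" is the grip in N (left out, the last holds). Time passes only in rows, so rows that do not move let the fingers close. It gives the time, the measured TCP pose, the force and the opening at its end, in the units of the state.
- env.get_obs(): the state, without advancing time (a new reading comes with each control period).
- env.read_camera(name): name is "side" or "top"; returns a dict with "image" (480x640x3 uint8, blue, green, red), "fx", "fy", "cx", "cy" (pixels), "k1" (the pictures are not rectified: a ray, as slopes to the right and down, at radius r is drawn at 1 + k1 r^2 times it, then the intrinsics apply), "rvec" (rotation vector, rad) and "tvec" (3), from world to camera coordinates, as OpenCV has them. Camera axes: x right, y down, z forward; pixel columns grow to the right and rows downward; lengths in m; the calibration is good to about 2 mm. A picture is of the moment at which its call begins. There is no depth.
- env.sign_off(): hands the job in, once; it reports no verdict.
The state is a dict: "time_s": time; "qpos": joint angles; "joint_velocities": joint speeds; "effort": joint torques, N m; "tool_pos": TCP position; "tool_rot": TCP orientation; "force": force on the tool from outside, world axes, zero at the start; "wrist_torque": the same for the moment, N m; "grip_width": finger opening in m.
Only numpy, scipy, OpenCV 4.12 (cv2) and the standard library are available. Lean on these libraries where they do the work, as an engineer would, in place of code of your own. Each camera call takes 0.05 s, during which the arm holds its last target. There are 200 camera calls.

## Working session

There is one attempt and no reset: what is moved stays moved. The work goes in short steps, Python scripts to look and compute and a tool call to move; the robot and the scene stay as the last step left them, time stands still between calls to the robot, and variables do not carry over. Pictures are saved under pics/ and viewed, about 8 in all and at most 12, crops included, and the job is handed in when it is done.

Besides the shell and the picture viewer there is one more tool, called after ">>>" as name(argument=value, ...) on one line, values as JSON. servo_tool: Moves the arm, as the interface text tells. Its arguments: {"type":"object","properties":{"plan":{"type":"array"},"force":{"type":"number"}},"required":["plan"]}

```bash
mkdir -p pics; cat > h.py <<'E'
from cell import env
import numpy as np, cv2
def cam(n):
    c=env.read_camera(n); return c
def ray(c,u,v,z):
    xd=np.array([(u-c['cx'])/c['fx'],(v-c['cy'])/c['fy']]); x=xd.copy()
    for _ in range(20): x=xd/(1+c['k1']*(x@x))
    R=cv2.Rodrigues(np.array(c['rvec'],float))[0]; t=np.array(c['tvec'],float).ravel()
    o=-R.T@t; d=R.T@np.array([x[0],x[1],1]); return o+d*(z-o[2])/d[2]
def proj(c,P):
    R=cv2.Rodrigues(np.array(c['rvec'],float))[0]; p=R@np.array(P)+np.array(c['tvec'],float).ravel()
    x=p[:2]/p[2]; x=x*(1+c['k1']*(x@x)); return x*[c['fx'],c['fy']]+[c['cx'],c['cy']]
E
python3 - <<'E'
from h import *
for n in ('top','side'):
    c=cam(n); cv2.imwrite(f'pics/{n}0.png',c['image']); R=cv2.Rodrigues(np.array(c['rvec'],float))[0]
    print(n,-R.T@np.array(c['tvec']).ravel(),c['fx'],c['k1'])
print(env.get_obs())
E
```

```text
top [ 0.37271678 -0.00405584  1.19207022] 557.6337454744146 -0.14269884292906923
side [-0.16745127 -0.68422734  0.75859241] 476.93626429808 -0.07677590618693232
{'time_s': 0.1, 'qpos': array([-75.04976749,  18.43771425,  -4.01330826,  83.1646727 ,
         1.29371816,  78.54120828,  -3.25923213]), 'joint_velocities': array([ 0.1148336 , -0.03331357,  0.04039687, -0.2116455 , -0.06404661,
       -0.08556343, -0.04326975]), 'effort': array([-2.45275633e-04, -4.92571306e+01, -4.05750722e-01, -3.13401604e+01,
       -6.40611537e-02,  3.94279032e-02,  6.27308577e-05]), 'tool_pos': array([0.15876351, 0.62982559, 0.22156606]), 'tool_rot': array([-1.79901551e+02,  4.71889661e-03,  1.65857697e+02]), 'force': array([ 0.42486969, -0.12242551,  0.06177524]), 'wrist_torque': array([ 0.01411079,  0.00794317, -0.06062842]), 'grip_width': 0.08691948392778395}
```

View pics/top0.png

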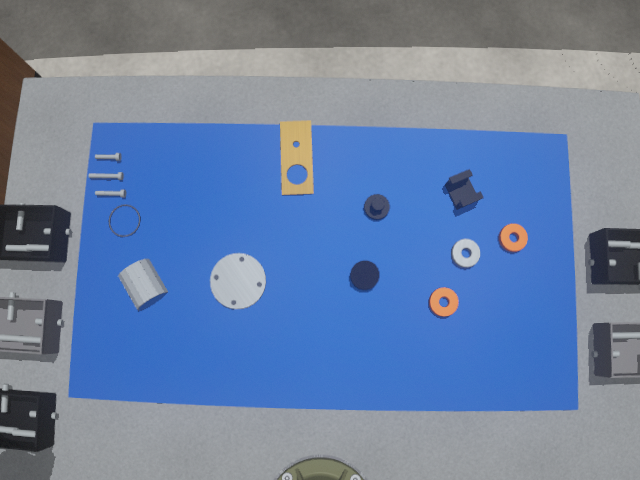

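View pics/side0.png

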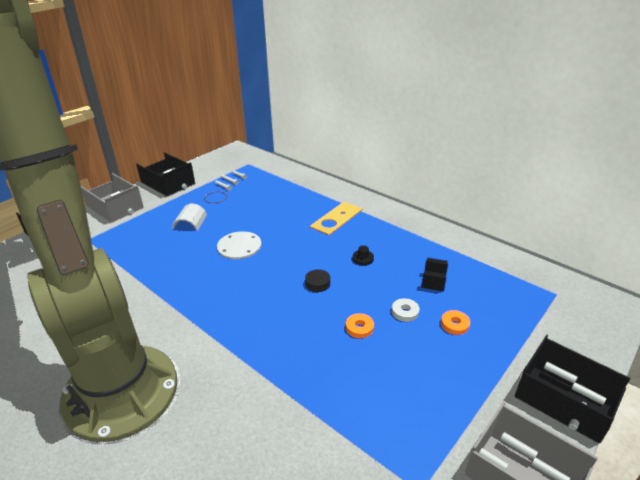

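The top view shows the plate (238,281), pad (365,276), cap (377,207) and steel spacer (466,253) between the two orange look-alikes. The clip is at (463,190), the saddle at (143,284) and the bracket at (296,158). The side view agrees: plate (239,245), pad (318,281), cap (363,256), spacer (405,310).

```bash
cat > meas.py <<'E'
from h import *
def blob(im,uv,kind,w=48):
    hsv=cv2.cvtColor(im,cv2.COLOR_BGR2HSV)
    m={'dark':hsv[...,2]<75,'grey':(hsv[...,1]<60)&(hsv[...,2]>110)}[kind].astype(np.uint8)
    n,l,s,ce=cv2.connectedComponentsWithStats(m)
    k=[i for i in range(1,n) if s[i,4]>60]
    i=min(k,key=lambda i:np.hypot(*(ce[i]-uv)))
    cs=max(cv2.findContours((l==i).astype(np.uint8),cv2.RETR_EXTERNAL,cv2.CHAIN_APPROX_NONE)[0],key=cv2.contourArea)
    h=cv2.convexHull(cs); M=cv2.moments(h); return (M['m10']/M['m00'],M['m01']/M['m00']),cv2.boundingRect(h),cv2.contourArea(cs)
E
python3 - <<'E'
from meas import *
P={'plate':('grey',(238,281),(239,245),.004),'pad':('dark',(365,276),(318,281),.011),'spacer':('grey',(466,253),(405,310),.008),'cap':('dark',(377,207),(363,258),.012)}
for n,i in(('top',1),('side',2)):
    c=cam(n)
    for k,p in P.items():
        uv,bb,a=blob(c['image'],p[i],p[0]); q=ray(c,*uv,p[3]); print(n,k,np.round(uv,1),bb,a,np.round(q,4),round(np.hypot(q[0],q[1]),3))
    if n=='top':
        for k,u in (('or1',(514,238)),('or2',(444,302)),('clip',(463,190)),('saddle',(143,284))): print(k,np.round(ray(c,*u,.01),3))
E
```

```text
top plate [237.6 280.7] (210, 253, 56, 56) 2340.0 [0.4724 0.1876 0.004 ] 0.508
top pad [614.8 256.2] (589, 228, 51, 57) 2287.5 [ 0.5436 -0.6441  0.011 ] 0.843
top spacer [465.5 252.6] (452, 239, 28, 28) 586.0 [ 0.5448 -0.3018  0.008 ] 0.623
top cap [614.8 256.2] (589, 228, 51, 57) 2287.5 [ 0.5434 -0.6436  0.012 ] 0.842
or1 [ 0.579 -0.41   0.01 ]
or2 [ 0.437 -0.253  0.01 ]
clip [ 0.684 -0.298  0.01 ]
saddle [0.458 0.392 0.01 ]
side plate [238.6 244.8] (217, 232, 44, 27) 880.5 [0.4735 0.1885 0.004 ] 0.51
side pad [317.3 280.6] (306, 270, 24, 22) 390.5 [ 0.4915 -0.0823  0.011 ] 0.498
side spacer [404.9 309.6] (392, 299, 27, 23) 460.5 [ 0.5445 -0.3003  0.008 ] 0.622
side cap [362.7 256.1] (353, 246, 20, 19) 246.0 [ 0.6403 -0.1083  0.012 ] 0.649
```

>>> servo_tool(plan=[[1, [0, 0, 0], [0, 0, -7.1]], [1, [0, 0, 0], [0, 0, -7.1]], [1, [-2.9, -2.9, 0], [0, 0, 0]], [1, [-2.9, -2.9, 0], [0, 0, 0]], [1, [-2.9, -2.9, 0], [0, 0, 0]], [1, [-2.9, -2.9, 0], [0, 0, 0]], [1, [-2.9, -2.9, 0], [0, 0, 0]], [1, [-2.9, -2.9, 0], [0, 0, 0]], [1, [-2.9, -2.9, 0], [0, 0, 0]], [1, [-2.9, -2.9, 0], [0, 0, 0]], [1, [-2.9, -2.9, 0], [0, 0, 0]], [1, [-2.9, -2.9, 0], [0, 0, 0]]])

```text
time_s: 1.2
tool_pos: [0.4487, 0.3464, 0.2162]
tool_rot: [180.0, -0.5, -177.8]
force: [0.0, 0.8, 0.0]
grip_width: 0.0872
```

```bash
sed -i "s/\[...,2\]<75/[...,2]<TH/; s/w=48/TH=75/" meas.py; python3 - <<'E'
from meas import *
c=cam('top')
for TH in (60,85,110):
  for k,u,z in (('pad',(365,276),.013),('cap',(377,207),.01)):
    uv,bb,a=blob(c['image'],u,'dark',TH); print(TH,k,np.round(uv,1),bb,a,np.round(ray(c,*uv,z),4))
hs=cv2.cvtColor(c['image'],cv2.COLOR_BGR2HSV); print(hs[276,365],hs[207,377],hs[214,377],hs[276,400])
o=env.get_obs(); print(o['qpos'],o['tool_rot'])
E
```

```text
60 pad [603.7 264.2] (600, 253, 8, 23) 54.5 [ 0.5249 -0.6151  0.013 ]
60 cap [603.7 264.2] (600, 253, 8, 23) 54.5 [ 0.5253 -0.6166  0.01  ]
85 pad [157.9 283.5] (141, 255, 27, 45) 47.5 [0.4605 0.3583 0.013 ]
85 cap [157.9 283.5] (141, 255, 27, 45) 47.5 [0.4607 0.3592 0.01  ]
110 pad [364.1 275. ] (350, 261, 29, 29) 601.0 [ 0.4909 -0.0821  0.013 ]
110 cap [375.2 210.7] (364, 202, 22, 18) 121.5 [ 0.6316 -0.1044  0.01  ]
[114 124  97] [114  79 110] [112 122  98] [108 168 210]
[-47.26802604   8.73621217   8.99703544  95.7268037   -1.27693852
  75.98616745  53.41653211] [-179.69828129   -0.19850702 -178.52727548]
```

>>> servo_tool(plan=[[1, [-0.35, -3.7, 0], [0, 0, 0]], [1, [-0.35, -3.7, 0], [0, 0, 0]], [1, [-0.35, -3.7, 0], [0, 0, 0]], [1, [-0.35, -3.7, 0], [0, 0, 0]], [1, [-0.35, -3.7, 0], [0, 0, 0]], [1, [-0.35, -3.7, 0], [0, 0, 0]], [1, [-0.35, -3.7, 1], [0, 0, 0]], [1, [-0.35, -3.7, 1.5], [0, 0, 0]], [1, [-0.35, -3.7, 1.5], [0, 0, 0]], [1, [-0.35, -3.7, 1.5], [0, 0, 0]], [1, [-0.35, -3.7, 1.5], [0, 0, 0]], [1, [-0.35, -2.5, 1.5], [0, 0, 0]], [1, [0, 0, 0], [0, 0, 0]], [1, [0, 0, 0], [0, 0, 0]]])

```text
time_s: 2.42
tool_pos: [0.5085, -0.1085, 0.1295]
tool_rot: [-179.8, 0.2, -179.1]
force: [1.1, 0.6, -0.4]
grip_width: 0.0874
```

>>> servo_tool(plan=[[1, [0.9, 1.3, 2], [0, 0, 0]], [1, [0.85, 1.3, 2], [0, 0, 0]], [1, [0, 0, 1.5], [0, 0, 0]], [1, [0, 0, 0], [0, 0, 0]], [1, [0, 0, 0], [0, 0, 0]]])

```text
time_s: 2.83
tool_pos: [0.492, -0.0773, 0.0749]
tool_rot: [-179.9, 0.4, -178.9]
force: [0.3, -0.0, 1.3]
grip_width: 0.0871
```

```bash
python3 - <<'E'
from meas import *
for n in('top','side'):
    c=cam(n); t=env.get_obs()['tool_pos']; u=proj(c,[.491,-.082,.02]).astype(int)
    cv2.imwrite(f'pics/{n}1.png',cv2.resize(c['image'][max(u[1]-75,0):u[1]+75,u[0]-100:u[0]+100],None,fx=3,fy=3)); print(t,u,proj(c,t))
a=cv2.imread('pics/top1.png');b=cv2.imread('pics/side1.png');h=min(len(a),len(b)); cv2.imwrite('pics/both1.png',cv2.resize(np.hstack([a[:h],b[:h]]),(800,300)))
E
```

```text
[ 0.49209619 -0.07731979  0.07500353] [364 274] [363.83763937 271.31774528]
[ 0.49265458 -0.07793151  0.07548012] [316 277] [315.62725868 258.63185784]
```

View pics/both1.png

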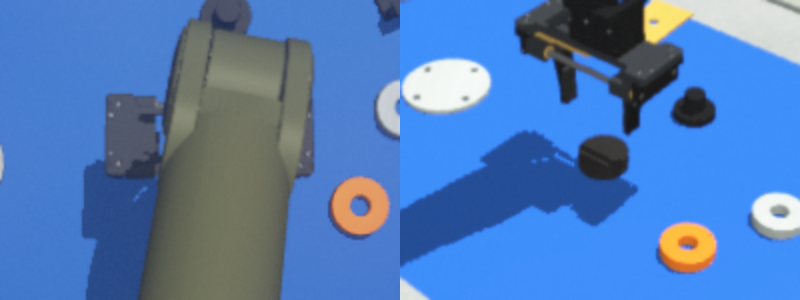

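The side crop (right half) shows the open fingers above the pad, and the arm hides the pad in the top view. Going down to grasp.

>>> servo_tool(plan=[[1, [0.05, -0.45, 1.5], [0, 0, 0]], [1, [0, 0, 2], [0, 0, 0]], [1, [0, 0, 1.8], [0, 0, 0]], [1, [0, 0, 1], [0, 0, 0]], [1, [0, 0, 0.3], [0, 0, 0]], [1, [0, 0, 0], [0, 0, 0]], [1, [0, 0, 0], [0, 0, 0]]], force=20)

```text
time_s: 3.52
tool_pos: [0.5023, -0.0823, 0.0161]
tool_rot: [-179.9, 1.4, -178.8]
force: [-0.2, -0.7, -0.1]
grip_width: 0.0869
```

>>> servo_tool(plan=[[1, [0.7, 0, 0], [0, -1.4, 0]], [1, [0.4, 0, 0.5], [0, 0, 0]], [1, [0, 0, 0.4], [0, 0, 0]], [1, [0, 0, 0], [0, 0, 0]], [1, [0, 0, 0], [0, 0, 0]]])

```text
time_s: 3.93
tool_pos: [0.4955, -0.0824, 0.0101]
tool_rot: [-180.0, 3.2, -178.8]
force: [0.7, -0.2, 0.5]
grip_width: 0.0869
```

>>> servo_tool(plan=[[1, [0.2, 0, 0.2], [0, 3.2, 0]], [1, [0.2, 0, 0.3], [0, 0, 0]], [1, [0, 0, 0], [0, 0, 0]], [1, [0, 0, 0], [0, 0, 0]]])

```text
time_s: 4.27
tool_pos: [0.4929, -0.0827, 0.0052]
tool_rot: [-179.9, 0.1, -178.8]
force: [0.3, 0.4, -0.0]
grip_width: 0.0873
```

Good; close.

>>> servo_tool(plan=[[0, [0, 0, 0], [0, 0, 0]], [0, [0, 0, 0], [0, 0, 0]], [0, [0, 0, 0], [0, 0, 0]], [0, [0, 0, 0], [0, 0, 0]], [0, [0, 0, 0], [0, 0, 0]], [0, [0, 0, 0], [0, 0, 0]]], force=25)

```text
time_s: 4.77
tool_pos: [0.4921, -0.0826, 0.0052]
tool_rot: [-180.0, 0.2, -178.8]
force: [1.0, 0.5, -0.5]
grip_width: 0.0611
```

>>> servo_tool(plan=[[0, [0, 0, -1], [0, 0, 0]], [0, [0, 0, -2], [0, 0, 0]], [0, [0, 0, -2], [0, 0, 0]], [0, [0, 0, -1], [0, 0, 0]], [0, [0.2, 1, 0], [0, 0, 0]], [0, [0.2, 2.5, 0], [0, 0, 0]], [0, [0.2, 3, 0], [0, 0, 0]], [0, [0.2, 3, 0], [0, 0, 0]], [0, [0.2, 3, 0], [0, 0, 0]], [0, [0.2, 3, 0], [0, 0, 0]], [0, [0.2, 3, 0], [0, 0, 0]], [0, [0.2, 3, 0], [0, 0, 0]], [0, [0.2, 2, 0], [0, 0, 0]], [0, [0.2, 1.5, 0], [0, 0, 0]], [0, [0, 0, 0], [0, 0, 0]], [0, [0, 0, 0], [0, 0, 0]]])

```text
time_s: 6.1
tool_pos: [0.4673, 0.1761, 0.0747]
tool_rot: [180.0, 0.6, -179.2]
force: [0.6, -0.7, -1.5]
grip_width: 0.0611
```

>>> servo_tool(plan=[[0, [-0.6, 1.2, 0], [0, 0.6, 0]], [0, [0, 0, 1.5], [0, 0.2, 0]], [0, [0, 0, 1.5], [0, 0, 0]], [0, [0, 0, 1], [0, 0, 0]], [0, [0, 0, 0], [0, 0, 0]], [0, [0, 0, 0], [0, 0, 0]]])

```text
time_s: 6.6
tool_pos: [0.4756, 0.1819, 0.035]
tool_rot: [-179.9, -0.1, -179.6]
force: [0.4, 0.4, -1.4]
grip_width: 0.0614
```

```bash
python3 - <<'E'
from meas import *
o=env.get_obs();print(o['tool_pos'],o['tool_rot'])
c=cam('side'); u=proj(c,[.473,.188,.02]).astype(int)
cv2.imwrite('pics/s2.png',cv2.resize(c['image'][u[1]-50:u[1]+50,u[0]-65:u[0]+65],None,fx=4,fy=4))
E
```

```text
[0.47558528 0.18192037 0.03503348] [-1.79948447e+02 -9.66714028e-02 -1.79623554e+02]
```

View pics/s2.png

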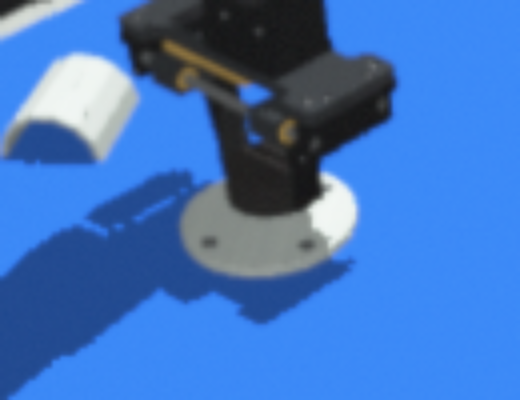

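The pad hangs level over the plate at about (270,200) in the crop. Final shift, then lower.

>>> servo_tool(plan=[[0, [0.2, 0.6, 0], [0, 0, 0]], [0, [0, 0, 0.7], [0, 0, 0]], [0, [0, 0, 0.6], [0, 0, 0]], [0, [0, 0, 0.3], [0, 0, 0]], [0, [0, 0, 0], [0, 0, 0]]])

```text
time_s: 7.07
tool_pos: [0.4747, 0.1884, 0.02]
tool_rot: [179.9, 0.1, -179.7]
force: [0.4, -0.2, -1.0]
grip_width: 0.061
```

>>> servo_tool(plan=[[0, [0.1, 0, 0.3], [0, 0, 0]], [0, [0, 0, 0.3], [0, 0, 0]], [0, [0, 0, 0.1], [0, 0, 0]], [0, [0, 0, 0], [0, 0, 0]], [0, [0, 0, 0], [0, 0, 0]]])

```text
time_s: 7.48
tool_pos: [0.4741, 0.1886, 0.0133]
tool_rot: [179.9, 0.1, -179.7]
force: [-0.4, -0.1, -0.9]
grip_width: 0.0611
```

>>> servo_tool(plan=[[0, [0, 0, 0.05], [0, 0, 0]], [1, [0, 0, 0], [0, 0, 0]], [1, [0, 0, 0], [0, 0, 0]], [1, [0, 0, 0], [0, 0, 0]], [1, [0, 0, 0], [0, 0, 0]], [1, [0, 0, -1], [0, 0, 0]], [1, [0, 0, -2], [0, 0, 0]], [1, [0, 0, -3], [0, 0, 0]], [1, [0, 0, -3], [0, 0, 0]], [1, [0, 0, -3], [0, 0, 0]], [1, [0, -2, 0], [0, 0, 0]], [1, [-0.3, -3.5, 0], [0, 0, 0]], [1, [-0.3, -3.5, 0], [0, 0, 0]], [1, [-0.3, -3.5, 0], [0, 0, 0]], [1, [-0.3, -3.5, 0], [0, 0, 0]], [1, [-0.3, -3.5, 0], [0, 0, 0]], [1, [-0.3, -3.5, 0], [0, 0, 0]], [1, [-0.3, -3.5, 0], [0, 0, 0]], [1, [0, 0, 0], [0, 0, 0]]])

```text
time_s: 9.07
tool_pos: [0.5004, -0.085, 0.1496]
tool_rot: [179.7, 0.9, -179.2]
force: [-0.5, 0.1, 0.5]
grip_width: 0.0869
```

```bash
python3 - <<'E'
from meas import *
o=env.get_obs();print(o['tool_pos'],o['tool_rot'],o['qpos'])
for n,u,up in(('top',(240,280),(238,281)),('side',(238,238),(239,245))):
    c=cam(n)
    uv,bb,a=blob(c['image'],up,'grey'); print(n,'plate',uv,bb,ray(c,*uv,.004))
    im=c['image'].copy(); hs=cv2.cvtColor(im,cv2.COLOR_BGR2HSV); print(bb)
    x,y,w,h=bb; sub=np.zeros(hs.shape[:2],bool); sub[y:y+h,x:x+w]=1
    uv,bb,a=blob(np.where(sub[...,None],im,255).astype(np.uint8),u,'dark',125); print('pad',uv,bb,a,ray(c,*uv,.019 if n=='side' else .021))
    cv2.imwrite(f'pics/{n}3.png',cv2.resize(im[y-10:y+h+10,x-10:x+w+10],(400,300)))
cv2.imwrite('pics/b3.png',np.hstack([cv2.imread('pics/top3.png'),cv2.imread('pics/side3.png')]))
E
```

```text
[ 0.50044227 -0.08504373  0.14959322] [ 179.70991984    0.94316251 -179.19310766] [-24.96459697   2.95543177  33.10022026 110.3223703   -2.2339184
  66.32976379  99.77892867]
top plate (237.5922350472193, 280.7364812871633) (210, 253, 56, 56) [0.4724105  0.18764693 0.004     ]
(210, 253, 56, 56)
pad (236.32476694381452, 280.1050642479214) (222, 266, 30, 29) 651.5 [0.47224037 0.18766088 0.021     ]
side plate (238.65251038127593, 245.05662514156285) (217, 232, 44, 27) [0.4728235  0.18759986 0.004     ]
(217, 232, 44, 27)
pad (237.94712990936557, 240.5236656596173) (227, 232, 23, 18) 321.0 [0.47285117 0.18787277 0.019     ]
```

View pics/b3.png

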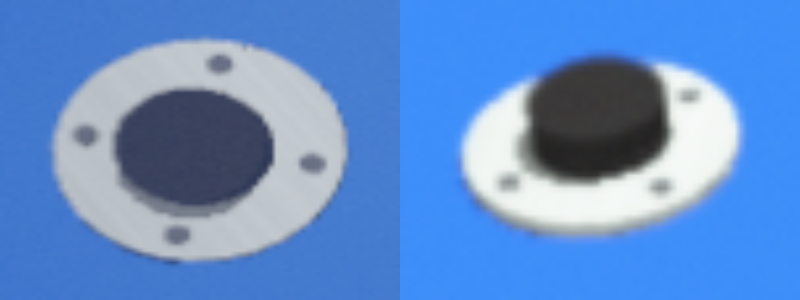

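The pad lies flat in the middle of the plate in both crops, and the measured offset is under 1 mm. Next the spacer, with the jaws turned diagonally.

>>> servo_tool(plan=[[1, [0, 0, 0], [0, 0, 6.6]], [1, [0, 0, 0], [0, 0, 6.6]], [1, [0, 0, 0], [0, 0, 6.6]], [1, [0, 0, 0], [0, 0, 6.6]], [1, [0, 0, 0], [0, 0, 6.6]], [1, [0, 0, 0], [0, 0, 6.6]], [1, [0, 0, 0], [0, 0, 6.2]], [1, [-2, -1.4, 0], [0, 0, 0]], [1, [-2.3, -1.5, 0], [0, 0, 0]], [1, [-2.3, -1.5, 0], [0, 0, 0]], [1, [-2.3, -1.5, 0], [0, 0, 0]], [1, [-2.3, -1.5, 0], [0, 0, 0]], [1, [-2.3, -1.5, 1], [0, 0, 0]], [1, [-2.3, -1.5, 1.5], [0, 0, 0]], [1, [-1, -0.5, 1.5], [0, 0, 0]], [1, [0, 0, 1], [0, 0, 0]], [1, [0, 0, 0], [0, 0, 0]], [1, [0, 0, 0], [0, 0, 0]]])

```text
time_s: 10.67
tool_pos: [0.5508, -0.2374, 0.0957]
tool_rot: [178.1, -0.6, 136.2]
force: [0.1, -0.2, 0.0]
grip_width: 0.0873
```

```bash
cat > go.py <<'E'
# how far to go: shift in tool axes (cm) to a world point; turn (deg, tool axes) to point down at a yaw
import sys
from h import *
from scipy.spatial.transform import Rotation as S
x,y,z,yaw=map(float,sys.argv[1:5]); o=env.get_obs()
R=S.from_euler('xyz',o['tool_rot'],degrees=True); G=S.from_euler('xyz',[180,0,yaw],degrees=True)
print('pos',np.round(o['tool_pos'],4),'shift',np.round(R.inv().apply(np.array([x,y,z])-o['tool_pos'])*100,2),'turn',np.round((R.inv()*G).as_rotvec(degrees=True),1),'q',np.round(o['qpos']),'F',np.round(o['force'],1))
E
python3 go.py .5447 -.301 .06 135
```

```text
pos [ 0.5508 -0.2374  0.0957] shift [-3.99 -5.13  3.36] turn [ 1.9 -0.6  1.2] q [-10.  21.  39. 100. -17.  64.  81.] F [ 0.1 -0.2  0. ]
```

>>> servo_tool(plan=[[1, [-1, -1.3, 0], [1.9, -0.6, 1.2]], [1, [-1, -1.3, 0.8], [0, 0, 0]], [1, [-1, -1.3, 1], [0, 0, 0]], [1, [-1, -1.2, 1], [0, 0, 0]], [1, [0, 0, 0], [0, 0, 0]], [1, [0, 0, 0], [0, 0, 0]]])

```text
time_s: 11.17
tool_pos: [0.549, -0.2962, 0.0714]
tool_rot: [-180.0, 0.2, 135.6]
force: [0.3, 0.3, -0.2]
grip_width: 0.0871
```

```bash
python3 go.py .5447 -.301 .04 135
```

```text
pos [ 0.549  -0.2962  0.0714] shift [-0.01 -0.64  3.14] turn [-0.   0.2  0.6] q [ -5.  25.  39.  98. -18.  63.  85.] F [ 0.3  0.3 -0.2]
```

>>> servo_tool(plan=[[1, [0, -0.7, 0], [0, 0.2, 0.6]], [1, [0, 0, 1], [0, 0, 0]], [1, [0, 0, 1.2], [0, 0, 0]], [1, [0, 0, 1], [0, 0, 0]], [1, [0, 0, 0], [0, 0, 0]]])

```text
time_s: 11.58
tool_pos: [0.5469, -0.2976, 0.0398]
tool_rot: [179.8, 0.2, 135.3]
force: [-0.2, 0.1, -0.1]
grip_width: 0.0869
```

```bash
python3 go.py .5447 -.301 .004 135;  python3 - <<'E'
from meas import *
c=cam('side'); u=proj(c,[.5447,-.301,.02]).astype(int)
cv2.imwrite('pics/s4.png',cv2.resize(c['image'][u[1]-60:u[1]+40,u[0]-65:u[0]+65],None,fx=4,fy=4))
E
```

```text
pos [ 0.5469 -0.2976  0.0398] shift [-0.07 -0.41  3.58] turn [0.2 0.2 0.3] q [ -4.  27.  38. 100. -20.  59.  86.] F [-0.2  0.1 -0.1]
```

View pics/s4.png

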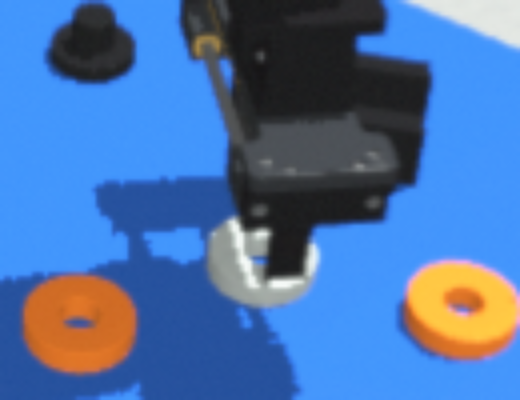

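The near finger at (285,265) in the crop lies in front of the spacer at (263,260), with the oranges and clip well clear. Going down.

>>> servo_tool(plan=[[1, [-0.05, -0.45, 0], [0.2, 0.2, 0.3]], [1, [0, 0, 1], [0, 0, 0]], [1, [0, 0, 1.2], [0, 0, 0]], [1, [0, 0, 0.8], [0, 0, 0]], [1, [0, 0, 0.3], [0, 0, 0]], [1, [0, 0, 0], [0, 0, 0]]])

```text
time_s: 12.13
tool_pos: [0.5441, -0.3014, 0.0036]
tool_rot: [-179.9, -0.0, 134.9]
force: [-0.5, -0.2, 0.8]
grip_width: 0.0868
```

```bash
python3 go.py .5447 -.301 .004 135
```

```text
pos [ 0.5441 -0.3014  0.0036] shift [-0.02  0.07 -0.04] turn [-0.1 -0.  -0.1] q [ -3.  30.  37. 101. -21.  56.  88.] F [-0.5 -0.2  0.8]
```

>>> servo_tool(plan=[[0, [0, 0, 0], [0, 0, 0]], [0, [0, 0, 0], [0, 0, 0]], [0, [0, 0, 0], [0, 0, 0]], [0, [0, 0, 0], [0, 0, 0]], [0, [0, 0, 0], [0, 0, 0]], [0, [0, 0, 0], [0, 0, 0]], [0, [0, 0, -1], [0, 0, 0]], [0, [0, 0, -2], [0, 0, 0]], [0, [0, 0, -2.5], [0, 0, 0]], [0, [0, 0, -2.5], [0, 0, 0]], [0, [0, 0, -1.5], [0, 0, 0]], [0, [0, 0, 0], [0, 0, 0]]], force=45)

```text
time_s: 13.13
tool_pos: [0.5407, -0.2998, 0.1013]
tool_rot: [-179.7, -0.5, 134.9]
force: [0.3, -0.8, -2.5]
grip_width: 0.06
```

```bash
python3 go.py .4725 .188 .09 135
```

```text
pos [ 0.5407 -0.2998  0.1013] shift [39.36 29.6   1.32] turn [-0.3 -0.5 -0.1] q [ -6.  24.  41.  97. -16.  66.  84.] F [ 0.3 -0.8 -2.5]
```

>>> servo_tool(plan=[[0, [2, 1.5, 0], [0, 0, 0]], [0, [2.8, 2.1, 0], [0, 0, 0]], [0, [2.8, 2.1, 0], [0, 0, 0]], [0, [2.8, 2.1, 0], [0, 0, 0]], [0, [2.8, 2.1, 0], [0, 0, 0]], [0, [2.8, 2.1, 0], [0, 0, 0]], [0, [2.8, 2.1, 0], [0, 0, 0]], [0, [2.8, 2.1, 0], [0, 0, 0]], [0, [2.8, 2.1, 0], [0, 0, 0]], [0, [2.8, 2.1, 0], [0, 0, 0]], [0, [2.8, 2.1, 0], [0, 0, 0]], [0, [2.8, 2.1, 0], [0, 0, 0]], [0, [2.8, 2.1, 0], [0, 0, 0]], [0, [2, 1.5, 0], [0, 0, 0]], [0, [0, 0, 0], [0, 0, 0]], [0, [0, 0, 0], [0, 0, 0]]])

```text
time_s: 14.47
tool_pos: [0.4628, 0.1814, 0.0914]
tool_rot: [-179.0, -0.6, 134.4]
force: [-0.4, -0.4, -2.9]
grip_width: 0.0602
```

```bash
python3 go.py .4725 .188 .07 135
```

```text
pos [0.4628 0.1814 0.0914] shift [-0.23  1.19  2.12] turn [-1.  -0.6 -0.6] q [-48.   7.  25. 113.  -4.  61.  23.] F [-0.4 -0.4 -2.9]
```

>>> servo_tool(plan=[[0, [-0.1, 0.6, 0], [-1, -0.6, -0.6]], [0, [-0.1, 0.6, 0.7], [0, 0, 0]], [0, [0, 0, 1], [0, 0, 0]], [0, [0, 0, 0.9], [0, 0, 0]], [0, [0, 0, 0], [0, 0, 0]], [0, [0, 0, 0], [0, 0, 0]]])

```text
time_s: 14.97
tool_pos: [0.4733, 0.1836, 0.0603]
tool_rot: [-179.9, 0.1, 134.7]
force: [0.2, -0.2, -3.3]
grip_width: 0.0601
```

```bash
python3 go.py .4725 .188 .0336 135;  python3 - <<'E'
from meas import *
c=cam('side'); u=proj(c,[.4725,.188,.03]).astype(int)
cv2.imwrite('pics/s5.png',cv2.resize(c['image'][u[1]-50:u[1]+40,u[0]-60:u[0]+60],None,fx=5,fy=5,interpolation=2))
E
```

```text
pos [0.4733 0.1836 0.0603] shift [0.37 0.26 2.67] turn [-0.1  0.1 -0.3] q [-47.  10.  25. 114.  -5.  57.  25.] F [ 0.2 -0.2 -3.3]
```

View pics/s5.png

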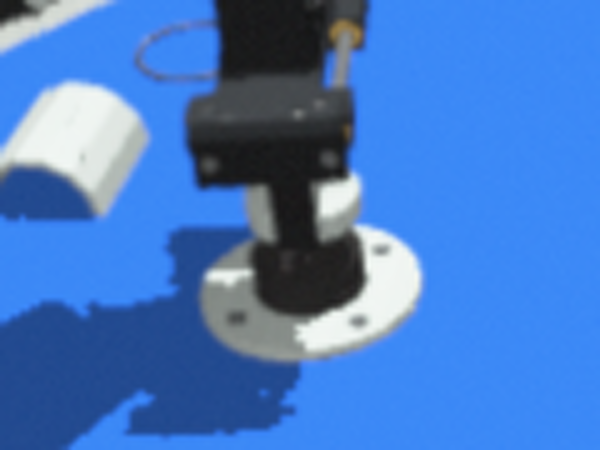

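The held spacer at (305,205) is level above the pad at (308,265). Lowering.

>>> servo_tool(plan=[[0, [0.4, 0.3, 0], [0, 0, 0]], [0, [0, 0, 0.6], [0, 0, 0]], [0, [0, 0, 0.8], [0, 0, 0]], [0, [0, 0, 0.5], [0, 0, 0]], [0, [0, 0, 0.2], [0, 0, 0]], [0, [0, 0, 0], [0, 0, 0]]])

```text
time_s: 15.52
tool_pos: [0.4728, 0.1885, 0.0376]
tool_rot: [-179.9, 0.1, 134.7]
force: [-0.5, 0.0, -3.1]
grip_width: 0.0601
```

```bash
python3 go.py .4725 .188 .0336 135
```

```text
pos [0.4728 0.1885 0.0376] shift [-0.01 -0.06  0.4 ] turn [-0.1  0.1 -0.3] q [-47.  12.  24. 115.  -6.  54.  25.] F [-0.5  0.  -3.1]
```

>>> servo_tool(plan=[[0, [0, 0, 0.25], [0, 0, 0]], [0, [0, 0, 0.15], [0, 0, 0]], [0, [0, 0, 0], [0, 0, 0]], [0, [0, 0, 0], [0, 0, 0]]])

```text
time_s: 15.85
tool_pos: [0.4731, 0.1886, 0.0337]
tool_rot: [-179.9, 0.1, 134.7]
force: [-0.4, 0.7, -2.9]
grip_width: 0.0604
```

>>> servo_tool(plan=[[0, [0, 0, 0.1], [0, 0, 0]], [0, [0, 0, 0], [0, 0, 0]], [1, [0, 0, 0], [0, 0, 0]], [1, [0, 0, 0], [0, 0, 0]], [1, [0, 0, 0], [0, 0, 0]], [1, [0, 0, 0], [0, 0, 0]], [1, [0, 0, -1], [0, 0, 0]], [1, [0, 0, -2], [0, 0, 0]], [1, [0, 0, -3], [0, 0, 0]], [1, [0, 0, -3], [0, 0, 0]], [1, [0, 0, -2], [0, 0, 0]], [1, [-2, -1.5, 0], [0, 0, 0]], [1, [-2.8, -2.1, 0], [0, 0, 0]], [1, [-2.8, -2.1, 0], [0, 0, 0]], [1, [-2.8, -2.1, 0], [0, 0, 0]], [1, [-2.8, -2.1, 0], [0, 0, 0]], [1, [0, 0, 0], [0, 0, 0]], [1, [0, 0, 0], [0, 0, 0]]])

```text
time_s: 17.35
tool_pos: [0.5019, 0.0215, 0.1619]
tool_rot: [179.0, 0.5, 134.9]
force: [-0.5, 0.6, -0.4]
grip_width: 0.0871
```

```bash
python3 go.py .64 -.108 .12 135; python3 - <<'E'
from meas import *
v=[]
for n,uc,us in(('top',(377,207),(235,279)),('side',(363,257),(238,236))):
    c=cam(n); im=c['image']; 
    for TH in (70,110,125,140):
        uv,bb,a=blob(im,uc,'dark',TH); print(n,TH,'cap',np.round(uv,1),bb,a,np.round(ray(c,*uv,.010),4))
    u=np.array(uc); v.append(cv2.resize(im[u[1]-30:u[1]+30,u[0]-40:u[0]+40],(400,300)))
    u=np.array(us); v.append(cv2.resize(im[u[1]-36:u[1]+36,u[0]-48:u[0]+48],(400,300)))
cv2.imwrite('pics/b6.png',np.vstack([np.hstack(v[:2]),np.hstack(v[2:])]))
E
```

```text
pos [0.5019 0.0215 0.1619] shift [-18.89   0.58   4.37] turn [ 1.   0.5 -0.1] q [-38.   1.  34. 110.  -1.  68.  41.] F [-0.5  0.6 -0.4]
top 70 cap [615.1 256.2] (590, 228, 50, 57) 2211.5 [ 0.5438 -0.6454  0.01  ]
top 110 cap [376. 207.] (364, 195, 25, 25) 437.0 [ 0.64   -0.1061  0.01  ]
top 125 cap [376.1 206.8] (364, 194, 25, 26) 463.5 [ 0.6403 -0.1063  0.01  ]
top 140 cap [376.  207.2] (363, 194, 26, 27) 492.5 [ 0.6395 -0.1061  0.01  ]
side 70 cap [362.6 256.2] (353, 247, 20, 18) 241.0 [ 0.6421 -0.1069  0.01  ]
side 110 cap [362.5 256.1] (352, 246, 21, 20) 267.5 [ 0.6422 -0.1063  0.01  ]
side 125 cap [362.6 256.1] (352, 246, 22, 20) 279.5 [ 0.6421 -0.1066  0.01  ]
side 140 cap [362.6 256.2] (352, 246, 22, 20) 290.5 [ 0.6421 -0.1068  0.01  ]
```

View pics/b6.png

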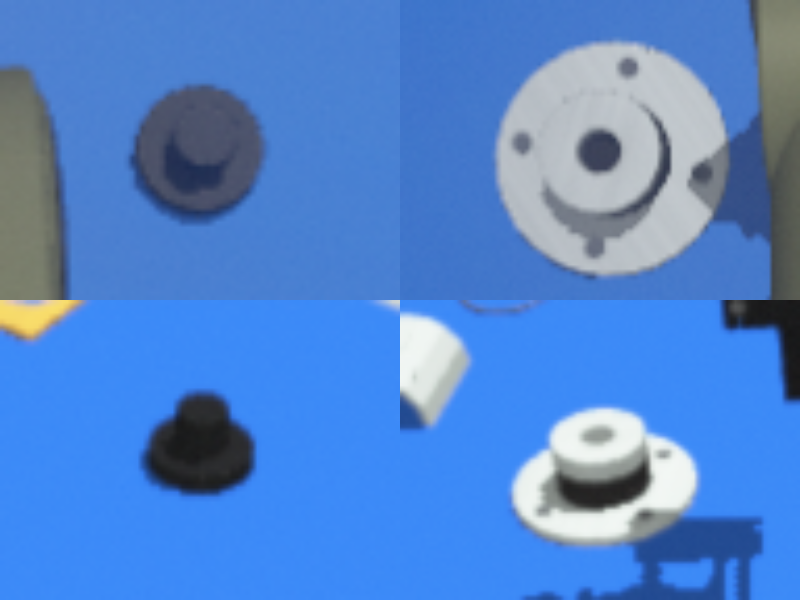

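The cap stands boss up at (376,207) in the top view. The spacer sits level and looks centred on the pad, with its hole at about (234.8,279). On to the cap.

>>> servo_tool(plan=[[1, [-2, 0.1, 0], [1, 0.5, 0]], [1, [-3, 0.1, 0.5], [0, 0, 0]], [1, [-3, 0.1, 1], [0, 0, 0]], [1, [-3, 0.1, 1], [0, 0, 0]], [1, [-3, 0.1, 1], [0, 0, 0]], [1, [-3, 0, 1], [0, 0, 0]], [1, [-1.5, 0, 1], [0, 0, 0]], [1, [0, 0, 0], [0, 0, 0]], [1, [0, 0, 0], [0, 0, 0]]])

```text
time_s: 18.2
tool_pos: [0.6446, -0.0861, 0.1017]
tool_rot: [179.8, -0.5, 136.8]
force: [-0.6, 1.0, 0.2]
grip_width: 0.0873
```

```bash
python3 go.py .6405 -.1065 .06 135; python3 -c "
from h import *
c=cam('top');print(ray(c,234.8,279,.046))"
```

```text
pos [ 0.6446 -0.0861  0.1017] shift [-1.13 -1.79  4.15] turn [ 0.2 -0.5  1.8] q [-22.  26.  36.  92. -17.  67.  65.] F [-0.6  1.   0.2]
[0.4723105  0.18685169 0.046     ]
```

Spacer centred within about 1 mm.

>>> servo_tool(plan=[[1, [-0.6, -0.9, 0], [0.2, -0.5, 1.8]], [1, [-0.5, -0.9, 0], [0, 0, 0]], [1, [0, 0, 1], [0, 0, 0]], [1, [0, 0, 1.5], [0, 0, 0]], [1, [0, 0, 1.2], [0, 0, 0]], [1, [0, 0, 0], [0, 0, 0]], [1, [0, 0, 0], [0, 0, 0]]])

```text
time_s: 18.83
tool_pos: [0.6382, -0.1015, 0.0657]
tool_rot: [179.6, -0.1, 135.2]
force: [0.8, -0.8, 0.4]
grip_width: 0.0869
```

```bash
python3 go.py .6405 -.1065 .0145 135; python3 - <<'E'
from meas import *
c=cam('side'); u=proj(c,[.64,-.106,.03]).astype(int)
cv2.imwrite('pics/s7.png',cv2.resize(c['image'][u[1]-50:u[1]+40,u[0]-60:u[0]+60],None,fx=5,fy=5,interpolation=2))
E
```

```text
pos [ 0.6382 -0.1015  0.0657] shift [-0.52 -0.23  5.12] turn [ 0.4 -0.1  0.2] q [-21.  28.  36.  95. -19.  63.  66.] F [ 0.8 -0.8  0.4]
```

View pics/s7.png

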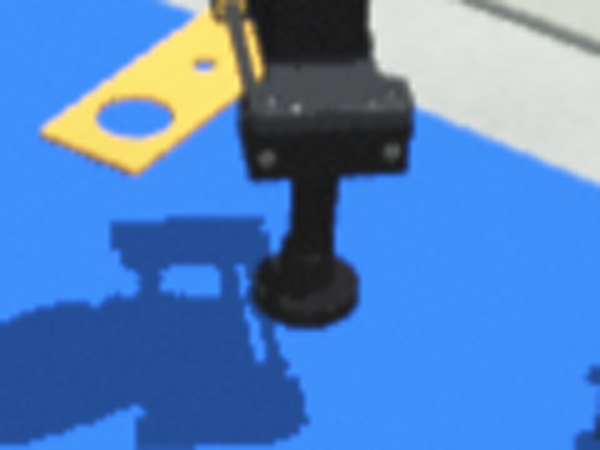

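The near finger (315,220) stands in line with the cap (305,285) and nothing else is close. Going down in two parts.

>>> servo_tool(plan=[[1, [-0.5, -0.25, 0], [0.4, 0, 0]], [1, [0, 0, 1], [0, 0, 0]], [1, [0, 0, 1.2], [0, 0, 0]], [1, [0, 0, 0.8], [0, 0, 0]], [1, [0, 0, 0], [0, 0, 0]], [1, [0, 0, 0], [0, 0, 0]]])

```text
time_s: 19.38
tool_pos: [0.641, -0.107, 0.0336]
tool_rot: [180.0, 0.0, 135.3]
force: [0.5, 0.0, -0.3]
grip_width: 0.0873
```

```bash
python3 go.py .6405 -.1065 .0145 135
```

```text
pos [ 0.641  -0.107   0.0336] shift [ 0.07 -0.    1.91] turn [0.  0.  0.3] q [-20.  30.  36.  96. -20.  60.  67.] F [ 0.5  0.  -0.3]
```

>>> servo_tool(plan=[[1, [0, 0, 0.7], [0, 0, 0]], [1, [0, 0, 0.6], [0, 0, 0]], [1, [0, 0, 0.4], [0, 0, 0]], [1, [0, 0, 0.1], [0, 0, 0]], [1, [0, 0, 0], [0, 0, 0]], [1, [0, 0, 0], [0, 0, 0]]])

```text
time_s: 19.88
tool_pos: [0.6408, -0.1069, 0.0132]
tool_rot: [-180.0, -0.0, 135.3]
force: [-0.7, 0.1, 0.8]
grip_width: 0.0872
```

>>> servo_tool(plan=[[1, [0, 0, -0.3], [0, 0, 0]], [1, [0, 0, 0], [0, 0, 0]], [0, [0, 0, 0], [0, 0, 0]], [0, [0, 0, 0], [0, 0, 0]], [0, [0, 0, 0], [0, 0, 0]], [0, [0, 0, 0], [0, 0, 0]], [0, [0, 0, 0], [0, 0, 0]], [0, [0, 0, 0], [0, 0, 0]], [0, [0, 0, 0], [0, 0, 0]], [0, [0, 0, 0], [0, 0, 0]], [0, [0, 0, 0], [0, 0, 0]]], force=20)

```text
time_s: 20.8
tool_pos: [0.6419, -0.107, 0.0182]
tool_rot: [179.9, 0.1, 135.3]
force: [0.5, 1.0, -0.5]
grip_width: 0.0352
```

>>> servo_tool(plan=[[0, [0, 0, 0], [0, 0, 0]], [0, [0, 0, 0], [0, 0, 0]], [0, [0, 0, 0], [0, 0, 0]], [0, [0, 0, 0], [0, 0, 0]]])

```text
time_s: 21.13
tool_pos: [0.642, -0.1069, 0.0182]
tool_rot: [179.9, 0.1, 135.3]
force: [0.2, 0.4, 0.2]
grip_width: 0.0277
```

```bash
python3 go.py .4725 .188 .13 135
```

```text
pos [ 0.642  -0.1069  0.0182] shift [ 32.77   9.06 -11.22] turn [0.1 0.1 0.3] q [-20.  32.  35.  96. -21.  59.  67.] F [0.2 0.4 0.2]
```

>>> servo_tool(plan=[[0, [0, 0, -1], [0, 0, 0]], [0, [0, 0, -2.5], [0, 0, 0]], [0, [0, 0, -3], [0, 0, 0]], [0, [0, 0, -2.5], [0, 0, 0]], [0, [0, 0, -1], [0, 0, 0]], [0, [2, 0.6, 0], [0, 0, 0]], [0, [3, 0.85, 0], [0, 0, 0]], [0, [3, 0.85, 0], [0, 0, 0]], [0, [3, 0.85, 0], [0, 0, 0]], [0, [3, 0.85, 0], [0, 0, 0]], [0, [3, 0.85, 0], [0, 0, 0]], [0, [3, 0.85, 0], [0, 0, 0]], [0, [3, 0.85, 0], [0, 0, 0]], [0, [3, 0.85, 0], [0, 0, 0]], [0, [2.5, 0.7, 0], [0, 0, 0]], [0, [2, 0.6, 0], [0, 0, 0]], [0, [0, 0, 0], [0, 0, 0]], [0, [0, 0, 0], [0, 0, 0]]])

```text
time_s: 22.63
tool_pos: [0.4761, 0.1777, 0.1219]
tool_rot: [-179.9, 0.1, 135.0]
force: [0.1, -0.5, -0.4]
grip_width: 0.0273
```

```bash
python3 go.py .4725 .188 .09 135
```

```text
pos [0.4761 0.1777 0.1219] shift [0.99 0.48 3.18] turn [-0.1  0.1 -0. ] q [-52.   6.  30. 111.  -3.  64.  24.] F [ 0.1 -0.5 -0.4]
```

>>> servo_tool(plan=[[0, [1, 0.5, 0], [0, 0, 0]], [0, [0, 0, 0.8], [0, 0, 0]], [0, [0, 0, 1], [0, 0, 0]], [0, [0, 0, 0.8], [0, 0, 0]], [0, [0, 0, 0.4], [0, 0, 0]], [0, [0, 0, 0], [0, 0, 0]], [0, [0, 0, 0], [0, 0, 0]]])

```text
time_s: 23.22
tool_pos: [0.4735, 0.1842, 0.0872]
tool_rot: [-179.7, 0.2, 134.5]
force: [1.2, 0.2, -1.6]
grip_width: 0.0275
```

```bash
python3 go.py .4725 .188 .0642 135; python3 - <<'E'
from meas import *
c=cam('side'); u=proj(c,[.4725,.188,.05]).astype(int)
cv2.imwrite('pics/s8.png',cv2.resize(c['image'][u[1]-50:u[1]+40,u[0]-60:u[0]+60],None,fx=5,fy=5,interpolation=2))
E
```

```text
pos [0.4735 0.1842 0.0872] shift [0.35 0.21 2.29] turn [-0.3  0.2 -0.5] q [-52.   8.  30. 113.  -4.  60.  24.] F [ 1.2  0.2 -1.6]
```

View pics/s8.png

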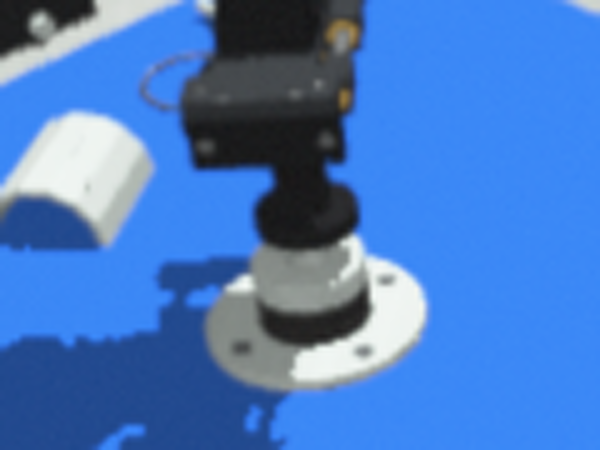

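The cap (307,215) is held level above the spacer (310,275). Lowering.

>>> servo_tool(plan=[[0, [0.35, 0.25, 0], [-0.3, 0.2, 0]], [0, [0, 0, 0.6], [0, 0, 0]], [0, [0, 0, 0.7], [0, 0, 0]], [0, [0, 0, 0.4], [0, 0, 0]], [0, [0, 0, 0.1], [0, 0, 0]], [0, [0, 0, 0], [0, 0, 0]]])

```text
time_s: 23.77
tool_pos: [0.4736, 0.1888, 0.0681]
tool_rot: [179.9, -0.0, 134.5]
force: [0.2, 0.3, -0.1]
grip_width: 0.0273
```

```bash
python3 go.py .4725 .188 .0642 135
```

```text
pos [0.4736 0.1888 0.0681] shift [ 0.02 -0.14  0.39] turn [ 0.1 -0.  -0.5] q [-52.  10.  30. 114.  -6.  57.  25.] F [ 0.2  0.3 -0.1]
```

>>> servo_tool(plan=[[0, [0, -0.1, 0.25], [0, 0, 0]], [0, [0, 0, 0.1], [0, 0, 0]], [0, [0, 0, 0], [0, 0, 0]], [0, [0, 0, 0], [0, 0, 0]]])

```text
time_s: 24.1
tool_pos: [0.4728, 0.1881, 0.0642]
tool_rot: [179.9, -0.0, 134.5]
force: [-0.4, -0.4, -1.0]
grip_width: 0.0271
```

>>> servo_tool(plan=[[1, [0, 0, 0], [0, 0, 0]], [1, [0, 0, 0], [0, 0, 0]], [1, [0, 0, 0], [0, 0, 0]], [1, [0, 0, 0], [0, 0, 0]], [1, [0, 0, 0], [0, 0, 0]], [1, [0, 0, 0], [0, 0, 0]], [1, [0, 0, -1], [0, 0, 0]], [1, [0, 0, -2], [0, 0, 0]], [1, [0, 0, -3], [0, 0, 0]], [1, [0, 0, -3], [0, 0, 0]], [1, [0, 0, -2], [0, 0, 0]], [1, [-2, -1.5, 0], [0, 0, 0]], [1, [-2.8, -2.1, 0], [0, 0, 0]], [1, [-2.8, -2.1, 0], [0, 0, 0]], [1, [-2.8, -2.1, 0], [0, 0, 0]], [1, [-2.8, -2.1, 0], [0, 0, 0]], [1, [0, 0, 0], [0, 0, 0]], [1, [0, 0, 0], [0, 0, 0]]])

```text
time_s: 25.6
tool_pos: [0.4979, 0.019, 0.1903]
tool_rot: [179.2, 0.2, 134.7]
force: [-1.2, 0.5, -0.8]
grip_width: 0.087
```

```bash
python3 - <<'E'
from meas import *
v=[]
for n,us in(('top',(235,279)),('side',(238,232))):
    c=cam(n); im=c['image']; uv,bb,a=blob(im,(238,281) if n=='top' else (239,245),'grey'); print(n,'grey',bb,np.round(ray(c,*uv,.004),4))
    print('expected boss/cap-top px',proj(c,[.4724,.1876,.082]),proj(c,[.4724,.1876,.058]))
    x,y=us; s=im[y-36:y+36,x-48:x+48]; w=np.full_like(im,255); w[y-36:y+36,x-48:x+36]=im[y-36:y+36,x-48:x+36]
    v.append(cv2.resize(s,(400,300)))
cv2.imwrite('pics/b9.png',np.hstack(v))
E
```

```text
top grey (210, 253, 56, 56) [0.4724 0.1876 0.004 ]
expected boss/cap-top px [231.53928918 277.30093461] [233.49502185 278.40931167]
side grey (217, 230, 44, 29) [0.4741 0.1883 0.004 ]
expected boss/cap-top px [235.08181486 221.09246069] [236.16665035 228.66849437]
```

View pics/b9.png

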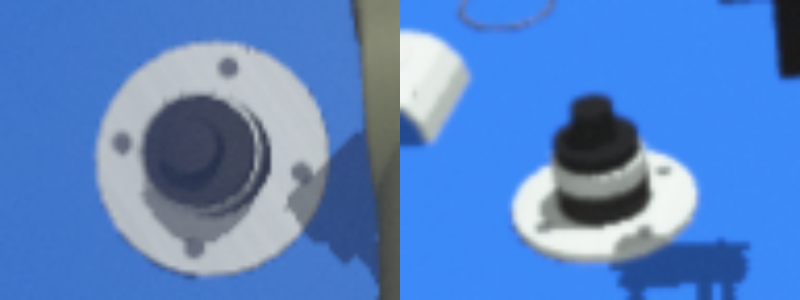

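The stack is complete. The cap sits flat with its boss up, about 2 mm from the plate's centre by eye (boss at about (232.6,278) against 231.5,277.3 expected). The plate has not moved, and the gripper is open and well clear.

```bash
python3 -c "
from cell import env
print(env.sign_off())"
```

```text
the job is handed in; nothing more can be done
None
```

The mount is stacked on the plate in order (rubber pad, steel spacer, cap with its boss up), and I handed it in at about 25.7 s of the 64 s allowed.

- **Centring:** in the camera images the pad and spacer were each within about 1 mm of the plate's centre. The cap, read by eye, was about 2 mm off (limit 8 mm).
- **Level and height:** all three parts look flat in both views. I released each one with the tool at its computed set-down height and did not measure the parts' heights separately.
- **Plate:** it still measures at (0.472, 0.188) in the top view, where it started. The last side-view reading differs by about 2 mm, because its mask then included part of the spacer.
- **Bystanders:** the arm stayed clear of the saddle, bracket, clip and both orange discs in every picture. I did not measure their positions again at the end.

No check failed, and sign-off gives no verdict.

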